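# Turn up the marked face of a hex bar and stand a sensor on it

## Task

Roll the hexagonal aluminium bar over its flats on the black rubber mat, without lifting it off or taking it off the mat, until its red-painted face is on top. Then pick up the yellow sensor block and stand it upright on the white square in the middle of the red face, setting it down rather than dropping it. Leave everything else where it is.

Things in the scene. Friction and masses are not known exactly. Their poses are not given: they have to be found in the camera images.
- bar: Rigid aluminium bar, regular hexagon 54 mm across flats, 62.4 across corners, 120 mm long, flats 31.2 mm wide, 0.66 kg, lying loose on a flat. Origin: its centre, 27 mm above the mat's top when on a flat. x runs along the bar; z points out of its one red face. It starts turned any way about the vertical, with red two flats (120 degrees) from the top: one of the slanting lower faces.
- mark (a point): Centre of the bar's red face and of the 28 mm white square painted there; 27 mm from the bar's centre along the bar's z. At the start it cannot be seen from above, but each end of the bar also carries a short red patch beside the red face, and a dark bore in its middle.
- mat: Fixed black rubber mat, 280 mm (its x) by 320 mm (its y), 4 mm thick; origin in the middle of its underside, top at z = 4 mm. It grips the bar: a push forward and up on its upper side, following its turn (a level push can jam), tips it over its far lower edge without sliding; past 30 degrees it falls onto the next flat, its centre 31.2 mm on.
- sensor: Yellow sensor block standing loose on the table: body 28 x 28 mm and 36 mm high, with a black round socket 14 mm across and 6 mm high on top and a small brass tip (45 mm in all), about 80 g. Origin in the middle of its underside, z up, x and y square to its sides.
- sensor_foot (a point): Middle of the yellow sensor's underside.
- blue_sensor: A blue sensor block of the same shape and size (28 x 28 x 45 mm); bystander. Origin in the middle of its underside. It, the steel weight and the yellow sensor may stand in one another's places.
- weight: Steel knobbed weight, 34 mm across, 52 mm high, standing; bystander. Origin in the middle of its underside.
- jar: Jar with white cap, 56 mm across, 70 mm high; bystander. Origin in the middle of its underside.
- screwdriver: Screwdriver with green handle, 200 mm long, 26 mm thick, lying beyond the mat; bystander. Origin under its middle, x along it.
- wood_block: Wooden block 70 x 100 x 50 mm beyond the mat; bystander. Origin in the middle of its underside.
- beaker: Glass beaker, 68 mm across, 85 mm high, beyond the mat; bystander. Origin in the middle of its underside.
Not all that is in view belongs to the job. What is shaped like the bar but blue is not meant.

How it is judged:
By the outcome, as a careful person would: the job done as asked, in the order asked, and still so for the second after the job is handed in, with the robot touching nothing.
It also fails if it takes over 64 s, if anything falls off the work surface, if the arm or the gripper's body presses on something with over 40 N, if the wrist force passes 120 N, or if a joint passes its speed limit or range.

## Robot

A 7-joint arm with a two-finger parallel gripper is mounted at the origin on the work surface. World frame = base frame: x ahead of the robot, y to its left, z up, the work surface at z = 0. Lengths are in m, angles in rad, forces in N, time in s.
With the tool pointing down it reaches from about 0.425 to 0.925 m from the base axis. Payload 6.8 kg.
Tool frame: the origin (TCP) lies on the centre line of the jaws, within the pads' length; the fingertips stand 19 mm ahead of it and the grasp point (between the pads) is the TCP (r.tip_extent is the y of the fingertips in the tool frame, in m); y points along the fingers, z is the direction in which the jaws open and shut, and the axes are right-handed (so a half turn about y gives the same grasp; the last joint's range is limited). The gripper opens to 85 mm and grips with 20 to 120 N. Pads are 22 mm wide; open, the fingers measure 114 mm over their backs; the gripper's body (76 mm by 85 mm) begins 54 mm behind the grasp point. The pads swing forward as they close: fully open they stand 13 mm farther back than shut.
Start: joints at [-1.359, 0.477, 0.022, 1.555, -0.011, 1.109, -0.083], TCP at [0.212, 0.641, 0.25] pointing down, gripper open.
Joint ranges: [-2.96, 2.96], [-0.34, 2.1], [-1.41, 1.46], [0.24, 2.44], [-1.37, 4.51], [0.17, 1.92], [-2.96, 2.96]. Speed limits (rad/s): [2.39, 2.39, 3.14, 3.14, 3.14, 3.14, 3.14].

## Interface

Orientations are given as a rotation vector (axis times angle).
In Python, from bench import r gives the robot as it stands. The module is installed in compiled form; this text tells all that it offers.
- The arm moves only by the tool jog_arm, never from a script. Its argument "motion" is a list of rows, each a list of 3 entries, a list of its own where there are three numbers: the opening, from 0 (shut) to 1 (fully open), then the shift along the tool's x, y, z in m, then the turn, a rotation vector about the tool's x, y, z in degrees. A call has 1 to 10 rows; each row shifts and turns the commanded pose from where the row before left it, along the tool's axes as they then stand; what a row does not reach is not made up. A row lasts 1/12 s, in which the tool goes at most 41.7 mm and 7.16 degrees, less where a joint would pass 70% of its speed; a pose out of reach is approached as far as the arm can. A call with a gripper value outside its range is refused whole. The fingers move at their own pace and stop on an object; "force" is the grip in N (left out, the last holds). Time passes only in rows, so rows that do not move let the fingers close. It gives the time, the measured TCP pose, the force and the opening at its end, in the units of the state.
- r.get_obs(): the state, without advancing time (a new reading comes with each control period).
- r.grab_frame(name): name is "scene" or "top"; returns a dict with "image" (384x512x3 uint8, red, green, blue), "range_z" (384x512 float32, m along the optical axis (not along the pixel's ray), 0 where there is no reading), "fx", "fy", "cx", "cy" (pixels), "xyz" and "orientation" of the camera in the world. Camera axes: x right, y down, z forward; pixel columns grow to the right and rows downward; lengths in m; the calibration is good to about 2 mm. A picture is of the moment at which its call begins.
- r.hand_in(): hands the job in, once; it reports no verdict.
The state is a dict: "clock": time; "joints": joint angles; "qvel": joint speeds; "tau": joint torques, N m; "tcp_pos": TCP position; "orientation": TCP orientation; "contact_force": force on the tool from outside, world axes, zero at the start; "moment": the same for the moment, N m; "grip_width": finger opening in m.
Only numpy, scipy, OpenCV 4.12 (cv2) and the standard library are available. Lean on these libraries where they do the work, as an engineer would, in place of code of your own. Each camera call takes 0.05 s, during which the arm holds its last target.

## Working session

There is one attempt and no reset: what is moved stays moved. The work goes in short steps, Python scripts to look and compute and a tool call to move; the robot and the scene stay as the last step left them, time stands still between calls to the robot, and variables do not carry over. Pictures are saved under pics/ and viewed, and the job is handed in when it is done.

Besides the shell and the picture viewer there is one more tool, called after ">>>" by a JSON object that holds its "api" and its "payload", one argument or row to a line. jog_arm: Moves the arm, as the interface text tells. Its arguments: {"type":"object","properties":{"motion":{"type":"array","items":{"type":"array"}},"force":{"type":"number"}},"required":["motion"]}

```bash
mkdir -p pics; cat > h.py <<'E'
from bench import r
import numpy as np, cv2
from scipy.spatial.transform import Rotation as R
def save(f,n,crop=None,s=1):
    im=f["image"][:,:,::-1]
    if crop: im=im[crop[1]:crop[3],crop[0]:crop[2]]
    im=cv2.resize(im,None,fx=s,fy=s,interpolation=cv2.INTER_CUBIC); cv2.imwrite("pics/"+n,im)
def Rm(f): return R.from_rotvec(f["orientation"]).as_matrix()
def ray(f,u,v):
    d=np.array([(u-f["cx"])/f["fx"],(v-f["cy"])/f["fy"],1.]); return Rm(f)@d
def plane(f,u,v,z):
    d=ray(f,u,v); o=np.array(f["xyz"]); return o+d*(z-o[2])/d[2]
def depth(f,u,v):
    return np.array(f["xyz"])+ray(f,u,v)*f["range_z"][int(round(v)),int(round(u))]
def cloud(f):
    v,u=np.mgrid[:384,:512]; d=np.stack([(u-f["cx"])/f["fx"],(v-f["cy"])/f["fy"],np.ones(u.shape)],-1)*f["range_z"][...,None]
    return d@Rm(f).T+np.array(f["xyz"])
E
python3 - <<'E'
from h import *
import pickle
o=r.get_obs(); print(o, r.tip_extent)
for n in("scene","top"):
    f=r.grab_frame(n); save(f,n+"0.png",s=1.5); print(n,f["xyz"],f["orientation"],f["fx"],f["cx"],f["cy"]); pickle.dump(f,open(n+"0.pkl","wb"))
E
```

```text
{'clock': 0.0, 'joints': array([-1.35906785,  0.47777005,  0.02234111,  1.55646754, -0.01150353,
        1.10931326, -0.08311999]), 'qvel': array([-0.00068863,  0.00294681, -0.00057602, -0.00155693, -0.00058795,
       -0.00218936, -0.00029246]), 'tau': array([-9.52637470e-05, -5.96454012e+01,  1.60786539e+00, -2.81203902e+01,
        1.24496993e-02,  9.12494317e-03,  1.94716358e-05]), 'tcp_pos': array([0.2120561 , 0.64022546, 0.24933908]), 'orientation': array([-1.55800993,  0.25118857, -0.25093738]), 'contact_force': array([-0.51837146,  0.68143709,  0.77952625]), 'moment': array([ 0.00992968, -0.01893348, -0.04981495]), 'grip_width': 0.08529164650105639} 0.019
scene [ 1.40522498 -0.27109828  0.87428614] [-1.97116487 -1.4315863   0.62743843] 468.8966757240701 246.3448842192932 193.41959395869
top [ 0.52586864 -0.04784465  0.95589152] [-2.14174505  2.19350473 -0.07936055] 395.9875786506166 257.80765241907903 195.8383763367
```

View pics/scene0.png

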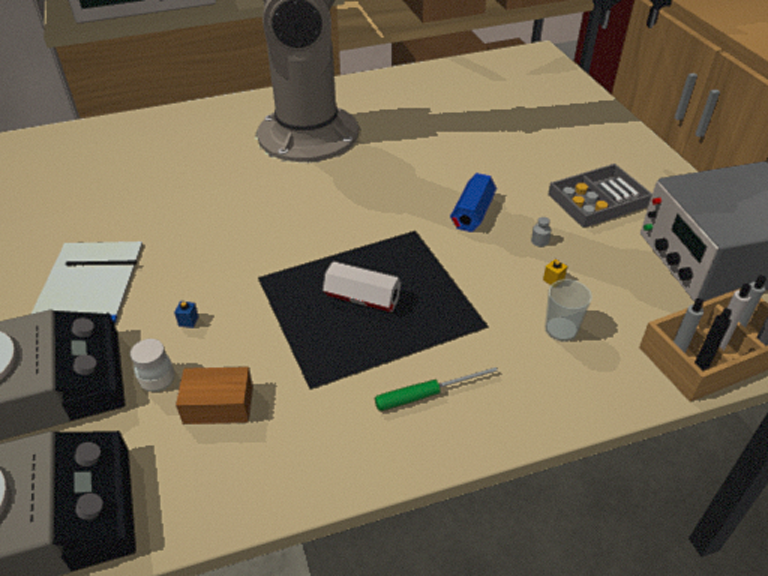

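View pics/top0.png

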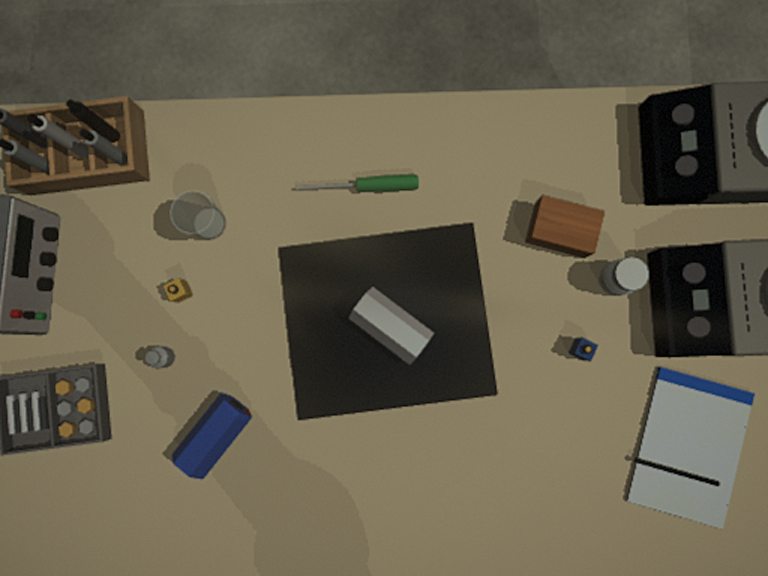

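Candidates (1.5x pixels). In top0, the bar is at (391,325) on the mat, and the look-alike is the blue hex at (212,435). The yellow sensor is at (176,290); the similar-sized blue sensor (584,349) and steel weight (157,355) could be mistaken for it. In scene0, the bar at (362,287) shows red on its lower camera-side (+x) face, and the yellow sensor is at (556,271). I choose the aluminium bar and the yellow block; next I check both in crops and measure.

```bash
python3 - <<'E'
from h import *
import pickle
S=pickle.load(open("scene0.pkl","rb"));T=pickle.load(open("top0.pkl","rb"))
a=cv2.resize(S["image"][165:215,205:280,::-1],(600,400),interpolation=cv2.INTER_CUBIC)
b=cv2.resize(S["image"][160:230,340:400,::-1],(343,400),interpolation=cv2.INTER_CUBIC)[:,:200]
c=cv2.resize(T["image"][170:220,90:140,::-1],(200,200),interpolation=cv2.INTER_CUBIC)
b=cv2.resize(S["image"][165:195,355:385,::-1],(200,200),interpolation=cv2.INTER_CUBIC)
cv2.imwrite("pics/c0.png",np.hstack([a,np.vstack([b,c])]))
P=cloud(T); PS=cloud(S)
def rep(n,m,P):
    q=P[m]; print(n,len(q),np.median(q,0).round(4)); 
im=T["image"].astype(int)
# bar from top: height
reg=np.zeros((384,512),bool); reg[185:250,225:295]=1
z=P[...,2]; m=reg&(z>0.045)
print("z pct",np.percentile(z[m],[5,25,50,75,95]).round(4), m.sum())
mt=m&(z>0.053)
v,u=np.nonzero(mt); rect=cv2.minAreaRect(np.stack([u,v],1).astype(np.float32)); print("px rect",rect)
for p in cv2.boxPoints(rect): print(plane(T,*p,0.058).round(4))
pts=P[mt][:,:2].astype(np.float32); print("world rect",cv2.minAreaRect(pts*1000))
# bright top face
g=T["image"].mean(2); vals=g[m]; print(np.percentile(vals,[5,25,50,75,95]))
# mat
mm=(T["image"].max(2)<50)
reg2=np.zeros_like(mm);reg2[140:290,175:340]=1
c,_=cv2.findContours((mm&reg2).astype(np.uint8),cv2.RETR_EXTERNAL,cv2.CHAIN_APPROX_NONE);c=max(c,key=cv2.contourArea)
rr=cv2.minAreaRect(c);print("mat",rr)
for p in cv2.boxPoints(rr): print(plane(T,*p,0.004).round(4))
# yellow
hsv=cv2.cvtColor(T["image"],cv2.COLOR_RGB2HSV)
reg3=np.zeros_like(mm);reg3[175:215,95:140]=1
my=reg3&(hsv[...,1]>170)&(hsv[...,2]>90)
v,u=np.nonzero(my);print("yel",len(u),u.mean(),v.mean(),np.percentile(z[my],[5,50,95]).round(4))
ry=cv2.minAreaRect(np.stack([u,v],1).astype(np.float32));print(ry)
for p in cv2.boxPoints(ry): print(plane(T,*p,0.036).round(4))
E
```

```text
z pct [0.0472 0.0552 0.0579 0.0594 0.0611] 1098
px rect ((258.4999694824219, 217.0), (61.39008331298828, 63.594486236572266), 1.4688007831573486)
[0.4904 0.0381 0.058 ]
[0.6345 0.032  0.058 ]
[ 0.6273 -0.1079  0.058 ]
[ 0.4838 -0.0999  0.058 ]
world rect ((560.37158203125, -37.518821716308594), (119.65652465820312, 41.38506317138672), 51.7295036315918)
[ 63.33333333 104.66666667 133.33333333 139.33333333 142.66666667]
mat ((257.27691650390625, 213.77073669433594), (115.36614990234375, 133.25013732910156), 82.64761352539062)
[0.6912 0.1454 0.004 ]
[ 0.7248 -0.1775  0.004 ]
[ 0.4487 -0.2024  0.004 ]
[0.4155 0.112  0.004 ]<stdin>:33: RuntimeWarning: Mean of empty slice.
  ret = ret.dtype.type(ret / rcount)
Traceback (most recent call last):
IndexError: index -1 is out of bounds for axis 0 with size 0
```

View pics/c0.png

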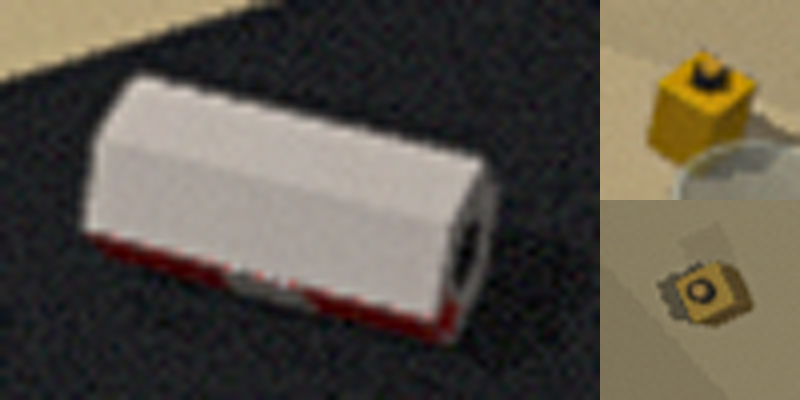

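The crop shows the bar's lower camera-side face red with the white mark in its middle, and the yellow block with its black socket. Now I tighten the bar's axis and the sensor's pose.

```bash
cat > m.py <<'E'
from h import *
def bar(T,box=(225,185,295,250),thr=60):
    im=T["image"]; g=im.max(2)
    m=np.zeros((384,512),np.uint8); x0,y0,x1,y1=box; m[y0:y1,x0:x1]=(g[y0:y1,x0:x1]>thr)
    m=cv2.morphologyEx(m,cv2.MORPH_OPEN,np.ones((3,3)))
    c,_=cv2.findContours(m,cv2.RETR_EXTERNAL,cv2.CHAIN_APPROX_NONE); c=max(c,key=cv2.contourArea)
    return m,c
def wrect(T,c,z):
    w=np.array([plane(T,u,v,z)[:2] for u,v in c[:,0].astype(float)])
    (x,y),(a,b),t=cv2.minAreaRect((w*1000).astype(np.float32))
    if a<b: a,b=b,a; t+=90
    return x,y,a,b,t
E
python3 - <<'E'
from m import *
import pickle
T=pickle.load(open("top0.pkl","rb"))
for thr,z in((60,.035),(120,.058)):
    m,c=bar(T,thr=thr); print(thr,wrect(T,c,z))
hsv=cv2.cvtColor(T["image"],cv2.COLOR_RGB2HSV)
print(hsv[185:202,108:127,1]); print(hsv[185:202,108:127,2])
P=cloud(T); print((P[180:206:1,105:130,2]*1000).astype(int))
E
```

```text
60 (560.980224609375, -38.4085693359375, 125.04277038574219, 62.1391716003418, 51.38493728637695)
120 (560.536865234375, -39.00027847290039, 118.29330444335938, 31.596052169799805, 51.71825408935547)
[[ 73  73  76  74  71  72  71  68  65  81 112 104  82  79  73  70  73  73
   74]
 [ 73  72  73  72  69  65  52  78 118 141 160 161 134 124 103  84  71  71
   73]
 [ 74  72  70  68  57  83 143 159 164 165 162 160 156 148 162 126 100  76
   75]
 [ 69  69  59  84 143 157 163 166 163 158 161 163 154 140 145 154 147  77
   71]
 [ 68  86 143 157 165 166 158 151 160 162 160 159 159 144 136 150 157 102
   74]
 [ 87 150 168 165 157 139 111  89 102 140 156 164 159 155 144 138 147 143
   79]
 [ 75 158 168 164 114 132 137 143 116  28 143 157 159 156 146 146 136 157
  103]
 [ 60 124 163 162  97 138 147 146 133  68  92 161 162 158 152 140 141 151
  142]
 [ 66  69 153 161  94 132 143 146 122  33  57 157 162 159 156 150 138 143
  157]
 [ 71  58 129 163 141  87 118 118  74   0 134 158 161 159 159 152 143 144
  151]
 [ 73  72  96 159 162 153 149  98 109 145 162 162 159 163 161 162 139 147
  147]
 [ 74  69
[... 3886 characters left out ...]
35  37  37  32  26  23  19  15   9   3
    0   0   0   1   3  -1   0]
 [  1   1   0   1   3   2   2   3  35  30  25  23  17  13   6   5   0   0
    1   1   1  -2   0   0   0]
 [ -4   0   2   0   2   0   1   0   3   0   1  -1   4   0   1   2   4   0
   -1   1   0   0   0  -1   1]
 [  1   0  -2   0   2   1   2   0   0   1  -2   3   1   3  -1   0   2   0
    2   0   2   1   1  -2   0]
 [  0   1   0   0  -1   0   2   2   0   3   0   5   0   0   2   3   3   0
   -3   2   0   0   0   0  -1]
 [  1   0   0   2  -2   0  -1   2   0   1  -1  -1   0   2   0   1   0   0
    1  -1   3   1   1   0   0]
 [  0   2  -1   0   1   0   1   1   0   0   0   2   2   0  -2  -1   0   2
    1  -2   0  -1   2   0   0]]
```

```bash
cat >> m.py <<'E'
def goal(pos,zdir):
    z=np.array([zdir[0],zdir[1],0.]);z/=np.linalg.norm(z); y=np.array([0,0,-1.]); return np.array(pos,float),np.stack([np.cross(y,z),y,z],1)
def rel(pos,Rt):
    o=r.get_obs(); Rc=R.from_rotvec(o["orientation"]).as_matrix()
    rv=np.degrees(R.from_matrix(Rc.T@Rt).as_rotvec())
    print("t",o["clock"],"tcp",o["tcp_pos"].round(4),"turn(deg,tool)",rv.round(2),"shift AFTER turn (tool mm)",(Rt.T@(pos-o["tcp_pos"])*1000).round(1),"F",o["contact_force"].round(1),"w",round(o["grip_width"],4))
E
python3 - <<'E'
from m import *
import pickle
T=pickle.load(open("top0.pkl","rb"))
P=cloud(T); z=P[...,2]
m=np.zeros((384,512),bool); m[178:208,100:132]=1
top=m&(z>.032)&(z<.06)
c,_=cv2.findContours(top.astype(np.uint8),cv2.RETR_EXTERNAL,cv2.CHAIN_APPROX_NONE);c=max(c,key=cv2.contourArea)
print("sensor",wrect(T,c,.036), "pts", cv2.minAreaRect((P[top][:,:2]*1000).astype(np.float32)))
s=m&(z>.041)&(z<.06); print("socket ctr",P[s].mean(0))
a=np.array([.62,.785]);n=np.array([.785,-.62]);c0=np.array([.5605,-.039])
print(R.from_rotvec(r.get_obs()["orientation"]).as_matrix().round(3))
p=np.append(c0+n*(.0312+.045),.20)
for s in(1,-1): rel(*goal(p,s*a))
S=pickle.load(open("scene0.pkl","rb"));P=cloud(S)
im=S["image"].astype(int); red=(im[...,0]>70)&(im[...,1]<40)&(im[...,2]<40); red[:165]=0;red[215:]=0;red[:,:205]=0;red[:,280:]=0
print("red px",red.sum(),P[red].mean(0))
E
```

```text
sensor (625.22900390625, 299.3473205566406, 28.89483070373535, 28.631370544433594, 25.476211547851562) pts ((625.4592895507812, 299.7379150390625), (28.409832000732422, 28.50098991394043), 24.25741958618164)
socket ctr [0.62501004 0.29973681 0.04405435]
[[ 0.949 -0.     0.314]
 [-0.314 -0.002  0.949]
 [ 0.    -1.    -0.002]]
t 0.1 tcp [0.2121 0.6403 0.2494] turn(deg,tool) [ 0.09 19.98  0.03] shift AFTER turn (tool mm) [ 770.7   49.4 -317.1] F [ 1.1  0.5 -0.2] w 0.0856
t 0.1 tcp [0.2121 0.6403 0.2494] turn(deg,tool) [ 4.0000e-02 -1.6002e+02 -1.3000e-01] shift AFTER turn (tool mm) [-770.7   49.4  317.1] F [ 1.1  0.5 -0.2] w 0.0856
red px 11 [ 0.60956227 -0.01064365  0.02105515]
```

>>> {"api": "jog_arm", "payload": {
  "motion": [
    [0.5,[0,0,0],[0,5,0]],
    [0.5,[0,0,0],[0,5,0]],
    [0.5,[0,0,0],[0,5,0]],
    [0.5,[0,0,0],[0,5,0]],
    [0.5,[15,0,-6],[0,0,0]]
  ]
}}

```text
clock: 0.52
tcp_pos: [0.2258, 0.6102, 0.2491]
orientation: [-1.506, 0.523, -0.515]
contact_force: [-0.7, 0.7, 0.5]
grip_width: 0.0428
```

I wrote that last shift in mm; it was capped at one step in the intended direction. Metres from here.

```bash
cat > g.py <<'E'
from m import *
a=np.array([.62,.785]);n=np.array([.785,-.62]);c0=np.array([.5605,-.039])
p=np.append(c0+n*(.0312+.045),.20)
rel(*goal(p,a))
E
python3 g.py
```

```text
t 0.5167 tcp [0.2258 0.6102 0.2491] turn(deg,tool) [ 0.    0.31 -0.29] shift AFTER turn (tool mm) [ 741.2   49.1 -302. ] F [-0.7  0.7  0.5] w 0.0428
```

>>> {"api": "jog_arm", "payload": {
  "motion": [
    [0.5,[0.033,0,-0.0135],[0,0,0]],
    [0.5,[0.033,0,-0.0135],[0,0,0]],
    [0.5,[0.033,0,-0.0135],[0,0,0]],
    [0.5,[0.033,0,-0.0135],[0,0,0]],
    [0.5,[0.033,0,-0.0135],[0,0,0]],
    [0.5,[0.033,0,-0.0135],[0,0,0]],
    [0.5,[0.033,0,-0.0135],[0,0,0]],
    [0.5,[0.033,0,-0.0135],[0,0,0]],
    [0.5,[0.033,0,-0.0135],[0,0,0]],
    [0.5,[0.033,0,-0.0135],[0,0,0]]
  ]
}}

```text
clock: 1.35
tcp_pos: [0.4085, 0.2923, 0.2502]
orientation: [-1.507, 0.524, -0.523]
contact_force: [1.9, 0.3, -0.9]
grip_width: 0.0425
```

>>> {"api": "jog_arm", "payload": {
  "motion": [
    [0.5,[0.033,0,-0.0135],[0,0,0]],
    [0.5,[0.033,0,-0.0135],[0,0,0]],
    [0.5,[0.033,0,-0.0135],[0,0,0]],
    [0.5,[0.033,0,-0.0135],[0,0,0]],
    [0.5,[0.033,0,-0.0135],[0,0,0]],
    [0.5,[0.033,0,-0.0135],[0,0,0]],
    [0.5,[0.033,0,-0.0135],[0,0,0]],
    [0.5,[0.033,0,-0.0135],[0,0,0]],
    [0.5,[0.033,0,-0.0135],[0,0,0]],
    [0.5,[0,0,0],[0,0,0]]
  ]
}}

```text
clock: 2.18
tcp_pos: [0.5679, 0.0066, 0.2505]
orientation: [-1.508, 0.528, -0.534]
contact_force: [-0.5, -1.6, 0.8]
grip_width: 0.0426
```

```bash
python3 g.py
```

```text
t 2.1833 tcp [0.5679 0.0066 0.2505] turn(deg,tool) [ 0.11 -0.56  0.24] shift AFTER turn (tool mm) [ 98.7  50.5 -40.4] F [-0.5 -1.6  0.8] w 0.0426
```

>>> {"api": "jog_arm", "payload": {
  "motion": [
    [0.5,[0.033,0,-0.0135],[0,0,0]],
    [0.5,[0.033,0,-0.0135],[0,0,0]],
    [0.5,[0.033,0,-0.0135],[0,0,0]],
    [0.5,[0,0.03,0],[0,-0.5,0]],
    [0.5,[0,0.03,0],[0,0,0]],
    [0.5,[0,0.03,0],[0,0,0]],
    [0.5,[0,0.03,0],[0,0,0]],
    [0.5,[0,0,0],[0,0,0]],
    [0.5,[0,0,0],[0,0,0]]
  ]
}}

```text
clock: 2.93
tcp_pos: [0.6171, -0.0782, 0.1291]
orientation: [-1.51, 0.52, -0.514]
contact_force: [-0.3, -0.6, 1.2]
grip_width: 0.0428
```

```bash
sed -i 's/,.20)/,.030)/' g.py; python3 g.py; python3 - <<'E'
from m import *
S=r.grab_frame("scene");T=r.grab_frame("top")
A=cv2.resize(S["image"][130:260,150:350,::-1],(600,390));B=cv2.resize(T["image"][150:260,190:320,::-1],(200,169))
save(S,"s1.png",(170,120,330,240),4)
E
```

```text
t 2.9333 tcp [ 0.6171 -0.0782  0.1291] turn(deg,tool) [ 0.14  0.48 -0.18] shift AFTER turn (tool mm) [ 7.5 99.1 -4.3] F [-0.3 -0.6  1.2] w 0.0428
```

View pics/s1.png

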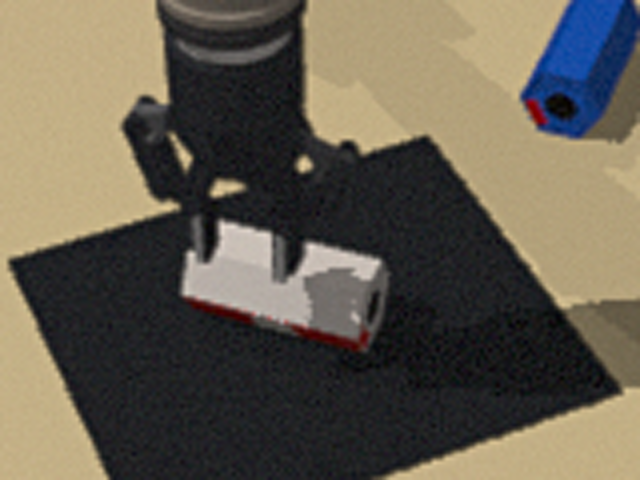

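The fingers are above the red side, straddling the bar's middle. Lowering beside it.

>>> {"api": "jog_arm", "payload": {
  "motion": [
    [0.5,[0.0075,0,-0.0045],[0,0.5,0]],
    [0.5,[0,0.025,0],[0,0,0]],
    [0.5,[0,0.025,0],[0,0,0]],
    [0.5,[0,0.025,0],[0,0,0]],
    [0.5,[0,0.015,0],[0,0,0]],
    [0.5,[0,0.009,0],[0,0,0]],
    [0.5,[0,0,0],[0,0,0]],
    [0.5,[-0.01,0,0],[0,0,0]],
    [0.5,[-0.01,0,0],[0,0,0]],
    [0.5,[0,0,0],[0,0,0]]
  ]
}}

```text
clock: 3.87
tcp_pos: [0.6047, -0.0723, 0.0324]
orientation: [-1.505, 0.523, -0.522]
contact_force: [-1.0, 0.8, -0.6]
grip_width: 0.043
```

```bash
python3 g.py; python3 - <<'E'
from m import *
S=r.grab_frame("scene")
save(S,"s2.png",(170,120,330,240),4)
E
```

```text
t 3.8667 tcp [ 0.6047 -0.0723  0.0324] turn(deg,tool) [-0.07  0.06 -0.06] shift AFTER turn (tool mm) [20.9  2.4 -1.2] F [-1.   0.8 -0.6] w 0.043
```

View pics/s2.png

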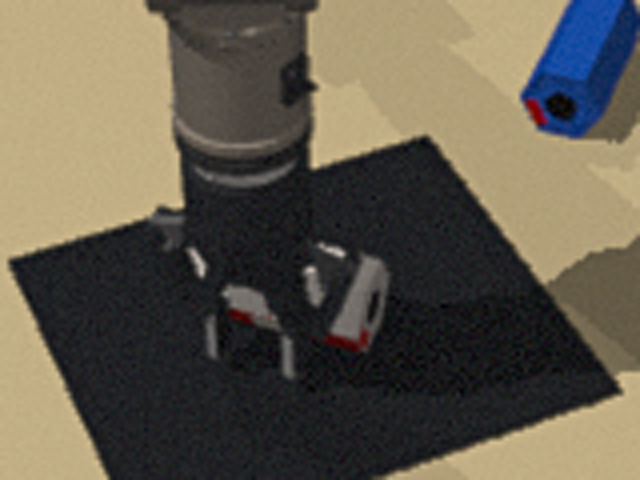

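The two fingers stand low on the mat in front of the red face, around the middle. Creeping in until contact.

>>> {"api": "jog_arm", "payload": {
  "motion": [
    [0.5,[-0.003,0,0],[0,0,0]],
    [0.5,[-0.003,0,0],[0,0,0]],
    [0.5,[-0.003,0,0],[0,0,0]],
    [0.5,[0,0,0],[0,0,0]]
  ]
}}

```text
clock: 4.25
tcp_pos: [0.5983, -0.0682, 0.0314]
orientation: [-1.506, 0.524, -0.523]
contact_force: [-0.6, -0.2, 0.5]
grip_width: 0.0428
```

>>> {"api": "jog_arm", "payload": {
  "motion": [
    [0.5,[-0.002,0,0],[0,0,0]],
    [0.5,[0,0,0],[0,0,0]]
  ]
}}

```text
clock: 4.42
tcp_pos: [0.5969, -0.0673, 0.0312]
orientation: [-1.507, 0.524, -0.523]
contact_force: [0.7, 0.3, -0.9]
grip_width: 0.0432
```

>>> {"api": "jog_arm", "payload": {
  "motion": [
    [0.5,[-0.0015,0,0],[0,0,0]],
    [0.5,[0,0,0],[0,0,0]]
  ]
}}

```text
clock: 4.58
tcp_pos: [0.5958, -0.0664, 0.0312]
orientation: [-1.507, 0.524, -0.523]
contact_force: [0.8, -0.2, -0.1]
grip_width: 0.0431
```

>>> {"api": "jog_arm", "payload": {
  "motion": [
    [0.5,[-0.002,0,0],[0,0,0]],
    [0.5,[0,0,0],[0,0,0]]
  ]
}}

```text
clock: 4.75
tcp_pos: [0.5941, -0.0651, 0.0312]
orientation: [-1.507, 0.524, -0.523]
contact_force: [0.3, 0.0, 0.4]
grip_width: 0.0425
```

>>> {"api": "jog_arm", "payload": {
  "motion": [
    [0.5,[-0.0015,0,0],[0,0,0]],
    [0.5,[0,0,0],[0,0,0]]
  ]
}}

```text
clock: 4.92
tcp_pos: [0.5938, -0.0649, 0.0315]
orientation: [-1.507, 0.522, -0.525]
contact_force: [0.9, -2.2, -0.1]
grip_width: 0.0428
```

Contact (about 2 N against the push) is exactly where the measured corner should be. Now pushing forward and up along the arc.

>>> {"api": "jog_arm", "payload": {
  "motion": [
    [0.5,[-0.0018,-0.002,0],[0,0,0]],
    [0.5,[-0.0018,-0.002,0],[0,0,0]],
    [0.5,[-0.0018,-0.002,0],[0,0,0]],
    [0.5,[-0.0018,-0.002,0],[0,0,0]],
    [0.5,[0,0,0],[0,0,0]]
  ]
}}

```text
clock: 5.33
tcp_pos: [0.5884, -0.0604, 0.0404]
orientation: [-1.506, 0.522, -0.526]
contact_force: [3.5, -3.4, 2.6]
grip_width: 0.0426
```

```bash
python3 - <<'E'
from m import *
S=r.grab_frame("scene")
save(S,"s3.png",(190,140,290,215),6)
E
```

```text
(no output)
```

View pics/s3.png

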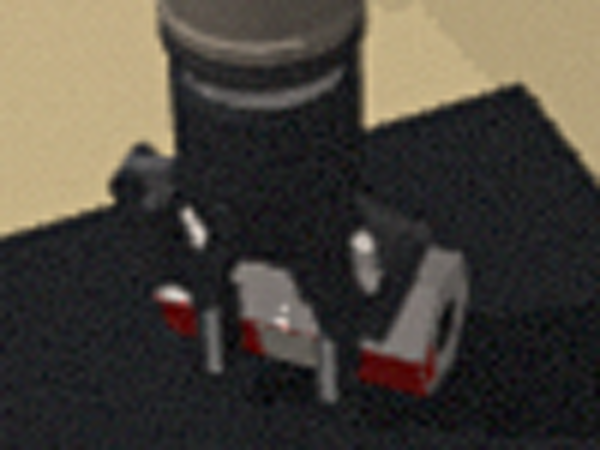

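The bar is tipping about its far edge (more red visible), with low forces. Continuing past 30 degrees.

>>> {"api": "jog_arm", "payload": {
  "motion": [
    [0.5,[-0.002,-0.002,0],[0,0,0]],
    [0.5,[-0.002,-0.002,0],[0,0,0]],
    [0.5,[-0.002,-0.0018,0],[0,0,0]],
    [0.5,[-0.002,-0.0016,0],[0,0,0]],
    [0.5,[-0.002,-0.0015,0],[0,0,0]],
    [0.5,[-0.0022,-0.0013,0],[0,0,0]],
    [0.5,[-0.0022,-0.0012,0],[0,0,0]],
    [0.5,[-0.002,-0.001,0],[0,0,0]],
    [0.5,[0,0,0],[0,0,0]]
  ]
}}

```text
clock: 6.13
tcp_pos: [0.5741, -0.0492, 0.0516]
orientation: [-1.507, 0.524, -0.522]
contact_force: [0.1, -0.3, -0.2]
grip_width: 0.0423
```

```bash
python3 - <<'E'
from m import *
S=r.grab_frame("scene")
save(S,"s4.png",(190,140,290,215),6)
E
```

```text
(no output)
```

View pics/s4.png

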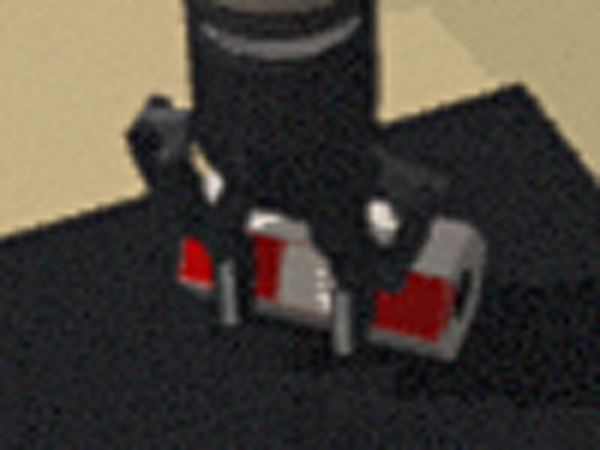

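The bar has settled on the next flat with red on its upper camera side, and no force remains. Backing off to measure again.

>>> {"api": "jog_arm", "payload": {
  "motion": [
    [0.5,[0.02,0,0],[0,0,0]],
    [0.5,[0.03,0,0],[0,0,0]],
    [0.5,[0.04,-0.01,0],[0,0,0]],
    [0.5,[0.04,-0.01,0],[0,0,0]],
    [0.5,[0.0,0,0],[0,0,0]]
  ]
}}

```text
clock: 6.6
tcp_pos: [0.683, -0.1376, 0.0749]
orientation: [-1.508, 0.519, -0.536]
contact_force: [0.3, -1.0, 1.8]
grip_width: 0.0428
```

```bash
python3 - <<'E'
from m import *
T=r.grab_frame("top")
save(T,"t5.png",(200,160,320,250),5)
m,c=bar(T,box=(215,180,290,245),thr=60);print(wrect(T,c,.035))
m,c=bar(T,box=(215,180,290,245),thr=120);print(wrect(T,c,.058))
E
```

```text
(570.5001831054688, -73.01263427734375, 149.25682067871094, 64.66484832763672, 178.2743377685547)
(556.2777099609375, 6.227481842041016, 54.94773864746094, 31.641204833984375, 51.8529052734375)
```

View pics/t5.png

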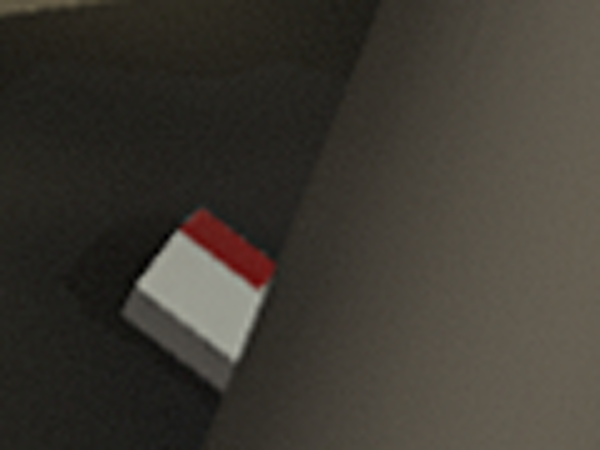

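```bash
sed -i 's/^p=.*/c1=c0-.0312*n; p=np.append(c1+n*.0472,.031)/' g.py; python3 g.py
```

```text
t 6.65 tcp [ 0.6799 -0.1349  0.0732] turn(deg,tool) [-0.03 -0.24  0.35] shift AFTER turn (tool mm) [-137.1   42.2    1.2] F [-0.4  0.1 -0.6] w 0.0429
```

>>> {"api": "jog_arm", "payload": {
  "motion": [
    [0.5,[-0.03,0.01,0],[0,0,0]],
    [0.5,[-0.03,0.016,0],[0,0,0]],
    [0.5,[-0.03,0.016,0.001],[0,0,0]],
    [0.5,[-0.02,0,0],[0,0,0]],
    [0.5,[-0.015,0,0],[0,0,0]],
    [0.5,[-0.008,0,0],[0,0,0]],
    [0.5,[0,0,0],[0,0,0]],
    [0.5,[0,0,0],[0,0,0]]
  ]
}}

```text
clock: 7.32
tcp_pos: [0.5733, -0.047, 0.03]
orientation: [-1.507, 0.523, -0.524]
contact_force: [-0.1, -0.9, -0.0]
grip_width: 0.043
```

```bash
python3 g.py
```

```text
t 7.3167 tcp [ 0.5733 -0.047   0.03  ] turn(deg,tool) [-0.02  0.    0.03] shift AFTER turn (tool mm) [ 1.  -1.  -1.7] F [-0.1 -0.9 -0. ] w 0.043
```

>>> {"api": "jog_arm", "payload": {
  "motion": [
    [0.5,[-0.002,0,-0.0015],[0,0,0]],
    [0.5,[-0.002,0,0],[0,0,0]],
    [0.5,[-0.001,0,0],[0,0,0]],
    [0.5,[0,0,0],[0,0,0]]
  ]
}}

```text
clock: 7.65
tcp_pos: [0.5687, -0.0461, 0.0298]
orientation: [-1.507, 0.523, -0.525]
contact_force: [1.7, -2.1, -0.6]
grip_width: 0.0426
```

>>> {"api": "jog_arm", "payload": {
  "motion": [
    [0.5,[-0.0018,-0.0022,0],[0,0,0]],
    [0.5,[-0.0018,-0.0022,0],[0,0,0]],
    [0.5,[-0.0018,-0.0022,0],[0,0,0]],
    [0.5,[-0.0018,-0.002,0],[0,0,0]],
    [0.5,[0,0,0],[0,0,0]]
  ]
}}

```text
clock: 8.07
tcp_pos: [0.563, -0.0411, 0.0392]
orientation: [-1.506, 0.522, -0.525]
contact_force: [1.4, -4.3, 2.6]
grip_width: 0.0431
```

>>> {"api": "jog_arm", "payload": {
  "motion": [
    [0.5,[-0.002,-0.002,0],[0,0,0]],
    [0.5,[-0.002,-0.002,0],[0,0,0]],
    [0.5,[-0.002,-0.0018,0],[0,0,0]],
    [0.5,[-0.002,-0.0016,0],[0,0,0]],
    [0.5,[-0.002,-0.0015,0],[0,0,0]],
    [0.5,[-0.0022,-0.0013,0],[0,0,0]],
    [0.5,[-0.0022,-0.0012,0],[0,0,0]],
    [0.5,[-0.002,-0.001,0],[0,0,0]],
    [0.5,[0,0,0],[0,0,0]]
  ]
}}

```text
clock: 8.82
tcp_pos: [0.5491, -0.03, 0.0507]
orientation: [-1.507, 0.524, -0.523]
contact_force: [0.2, -0.6, 0.0]
grip_width: 0.0424
```

>>> {"api": "jog_arm", "payload": {
  "motion": [
    [0.5,[0.02,0,0],[0,0,0]],
    [0.5,[0.03,-0.01,0],[0,0,0]],
    [0.5,[0.02,-0.03,0],[0,0,0]],
    [0.5,[0,-0.04,0],[0,0,0]],
    [0.5,[0,-0.03,0],[0,0,0]],
    [0.5,[0,0,0],[0,0,0]]
  ]
}}

```text
clock: 9.32
tcp_pos: [0.6084, -0.0754, 0.1669]
orientation: [-1.503, 0.517, -0.532]
contact_force: [1.5, 0.6, 0.3]
grip_width: 0.0426
```

```bash
python3 - <<'E'
from m import *
S=r.grab_frame("scene")
save(S,"s6.png",(170,110,330,230),4)
E
```

```text
(no output)
```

View pics/s6.png

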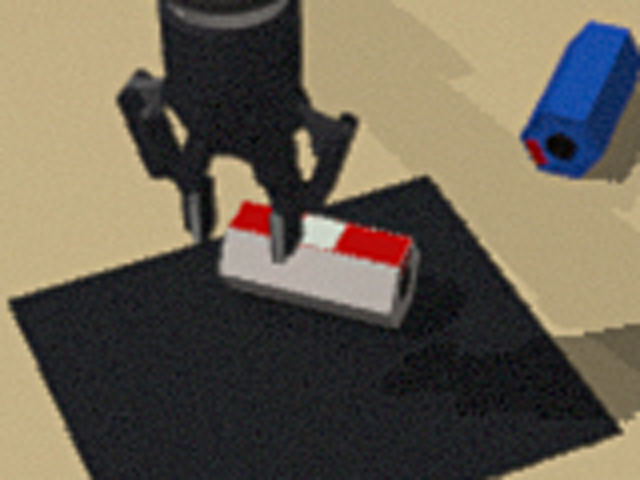

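Red is on top with the white square showing. Next, the clearances around the yellow sensor.

```bash
cat > g2.py <<'E'
from m import *
t=np.radians(25); rel(*goal([.625,.2995,.12],[np.cos(t),np.sin(t)]))
E
python3 - <<'E'
from m import *
import pickle
T=pickle.load(open("top0.pkl","rb")); P=cloud(T)
s=np.array([.625,.2995]);t=np.radians(25);d=np.array([np.cos(t),np.sin(t)])
for n,(u,v) in dict(beaker_base_far=(139,149),rim=(128,140),weight=(105,237)).items():
    p=plane(T,u,v,.0 if 'base' in n else (.085 if n=='rim' else .05)); q=p[:2]-s
    print(n,p.round(3),"along",(q@d).round(3),"across",(q@[-d[1],d[0]]).round(3))
E
python3 g2.py
```

```text
beaker_base_far [0.735 0.257 0.   ] along 0.081 across -0.085
rim [0.738 0.255 0.085] along 0.083 across -0.088
weight [0.521 0.318 0.05 ] along -0.086 across 0.061
t 9.3667 tcp [ 0.6068 -0.0746  0.1641] turn(deg,tool) [-0.3  26.64  0.23] shift AFTER turn (tool mm) [-331.3   44.1  174.5] F [ 0.2 -0.2 -0.4] w 0.0425
```

>>> {"api": "jog_arm", "payload": {
  "motion": [
    [0.6,[0,0,0],[0,6.6,0]],
    [0.6,[0,0,0],[0,6.6,0]],
    [0.6,[0,0,0],[0,6.6,0]],
    [0.6,[0,0,0],[0,6.8,0]],
    [0.6,[-0.03,0,0.0158],[0,0,0]],
    [0.6,[-0.03,0,0.0158],[0,0,0]],
    [0.6,[-0.03,0,0.0158],[0,0,0]],
    [0.6,[-0.03,0,0.0158],[0,0,0]],
    [0.6,[-0.03,0,0.0158],[0,0,0]],
    [0.6,[-0.03,0,0.0158],[0,0,0]]
  ]
}}

```text
clock: 10.2
tcp_pos: [0.613, 0.131, 0.1593]
orientation: [-1.387, 0.882, -0.88]
contact_force: [0.9, -0.8, -0.1]
grip_width: 0.0513
```

>>> {"api": "jog_arm", "payload": {
  "motion": [
    [0.6,[-0.03,0,0.0158],[0,0,0]],
    [0.6,[-0.03,0,0.0158],[0,0,0]],
    [0.6,[-0.03,0,0.0158],[0,0,0]],
    [0.6,[-0.03,0,0.0158],[0,0,0]],
    [0.6,[-0.031,0,0.0165],[0,0,0]],
    [0.6,[0,0,0],[0,0,0]],
    [0.6,[0,0,0],[0,0,0]]
  ]
}}

```text
clock: 10.78
tcp_pos: [0.6205, 0.3033, 0.1586]
orientation: [-1.388, 0.879, -0.875]
contact_force: [-0.0, -0.3, -0.9]
grip_width: 0.0511
```

```bash
python3 g2.py
```

```text
t 10.7833 tcp [0.6205 0.3033 0.1586] turn(deg,tool) [ 0.14  0.39 -0.05] shift AFTER turn (tool mm) [ 5.3 38.6  2.4] F [-0.  -0.3 -0.9] w 0.0511
```

>>> {"api": "jog_arm", "payload": {
  "motion": [
    [0.6,[0.005,0,0.0025],[0,0.4,0]],
    [0.6,[0,0.03,0],[0,0,0]],
    [0.6,[0,0.03,0],[0,0,0]],
    [0.6,[0,0,0],[0,0,0]],
    [0.6,[0,0,0],[0,0,0]]
  ]
}}

```text
clock: 11.2
tcp_pos: [0.6259, 0.2938, 0.0992]
orientation: [-1.386, 0.89, -0.888]
contact_force: [0.3, 0.2, -0.4]
grip_width: 0.0513
```

```bash
sed -i 's/,.12\]/,.025]/' g2.py; python3 g2.py; python3 - <<'E'
from m import *
S=r.grab_frame("scene");T=r.grab_frame("top")
save(S,"s7.png",(330,120,430,195),6)
save(T,"t7.png",(80,150,320,270),3)
import pickle; pickle.dump(T,open("top7.pkl","wb"))
E
```

```text
t 11.2 tcp [0.6259 0.2938 0.0992] turn(deg,tool) [ 0.25 -0.48  0.06] shift AFTER turn (tool mm) [-5.6 74.2  1.6] F [ 0.3  0.2 -0.4] w 0.0513
```

View pics/s7.png

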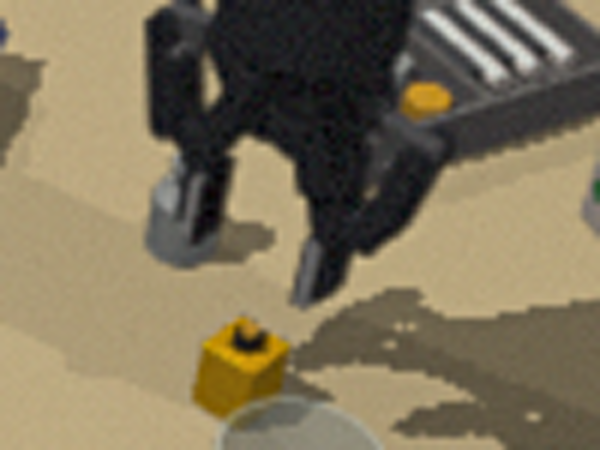

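View pics/t7.png

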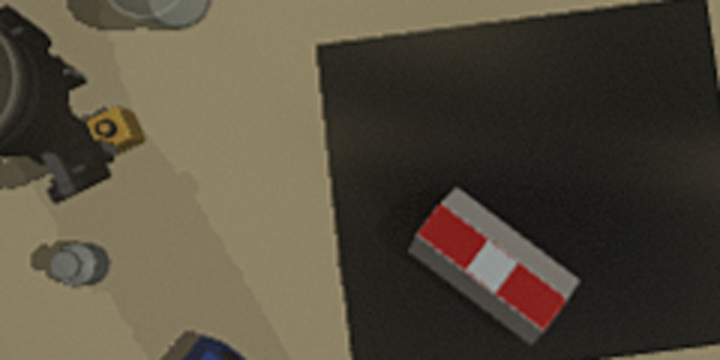

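The top view shows the bar red side up with the white square at crop (492,267), well on the mat. The sensor is free between the finger planes. Measuring the mark and checking the arm.

```bash
python3 g2.py; python3 - <<'E'
from m import *
import pickle
T=pickle.load(open("top7.pkl","rb")); hsv=cv2.cvtColor(T["image"],cv2.COLOR_RGB2HSV)
reg=np.zeros((384,512),np.uint8); reg[205:270,210:285]=1
red=((hsv[...,1]>130)&(hsv[...,2]>60)&((hsv[...,0]<12)|(hsv[...,0]>168))).astype(np.uint8)*reg
pts=cv2.findNonZero(red); print("red face",wrect(T,pts,.058),len(pts))
wh=((hsv[...,1]<60)&(hsv[...,2]>150)).astype(np.uint8)*reg
c,_=cv2.findContours(wh,cv2.RETR_EXTERNAL,cv2.CHAIN_APPROX_NONE);c=max(c,key=cv2.contourArea); print("white",wrect(T,c,.058))
P=cloud(T); print("z red",np.median(P[red>0][:,2]), "z white",np.median(P[wh>0][:,2]))
E
```

```text
t 11.3 tcp [0.6279 0.2952 0.1022] turn(deg,tool) [-0.09 -0.43  0.03] shift AFTER turn (tool mm) [-5.1 77.2 -0.9] F [-0.  -0.7 -0. ] w 0.0514
red face (511.06982421875, 0.5901756286621094, 121.42607116699219, 27.859216690063477, 51.63545227050781) 502
white (511.30908203125, 0.9318943023681641, 25.585186004638672, 24.388957977294922, 141.71035385131836)
z red 0.0590456574149581 z white 0.05924186405197518
```

>>> {"api": "jog_arm", "payload": {
  "motion": [
    [0.6,[-0.005,0,-0.001],[0,-0.4,0]],
    [0.6,[0,0.02,0],[0,0,0]],
    [0.6,[0,0.01,0],[0,0,0]],
    [0.6,[0,0,0],[0,0,0]],
    [0.6,[0,0,0],[0,0,0]]
  ]
}}

```text
clock: 11.72
tcp_pos: [0.6235, 0.3005, 0.0709]
orientation: [-1.386, 0.881, -0.881]
contact_force: [-0.1, -0.2, 0.1]
grip_width: 0.0515
```

```bash
python3 g2.py
```

```text
t 11.7167 tcp [0.6235 0.3005 0.0709] turn(deg,tool) [0.03 0.09 0.  ] shift AFTER turn (tool mm) [ 1.5 45.9  1. ] F [-0.1 -0.2  0.1] w 0.0515
```

>>> {"api": "jog_arm", "payload": {
  "motion": [
    [0.6,[0.001,0.012,0.001],[0,0,0]],
    [0.6,[0,0.012,0],[0,0,0]],
    [0.6,[0,0.012,0],[0,0,0]],
    [0.6,[0,0.01,0],[0,0,0]],
    [0.6,[0,0,0],[0,0,0]],
    [0.6,[0,0,0],[0,0,0]]
  ]
}}

```text
clock: 12.22
tcp_pos: [0.6244, 0.2996, 0.0234]
orientation: [-1.387, 0.882, -0.881]
contact_force: [0.6, -0.3, 0.3]
grip_width: 0.0512
```

```bash
python3 g2.py; python3 - <<'E'
from m import *
S=r.grab_frame("scene");save(S,"s8.png",(330,120,430,195),6)
E
```

```text
t 12.2167 tcp [0.6244 0.2996 0.0234] turn(deg,tool) [0.12 0.07 0.01] shift AFTER turn (tool mm) [ 0.4 -1.6  0.5] F [ 0.6 -0.3  0.3] w 0.0512
```

View pics/s8.png

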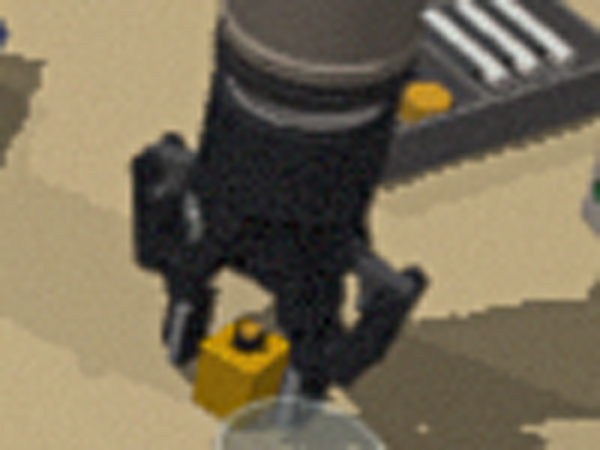

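The block sits between the fingers, clear of the beaker. Gripping.

>>> {"api": "jog_arm", "payload": {
  "motion": [
    [0.2,[0,0,0],[0,0,0]],
    [0.2,[0,0,0],[0,0,0]],
    [0.2,[0,0,0],[0,0,0]],
    [0.2,[0,0,0],[0,0,0]],
    [0.2,[0,0,0],[0,0,0]],
    [0.2,[0,0,0],[0,0,0]],
    [0.2,[0,0,0],[0,0,0]]
  ],
  "force": 30
}}

```text
clock: 12.85
tcp_pos: [0.6256, 0.3002, 0.0254]
orientation: [-1.384, 0.88, -0.881]
contact_force: [-0.5, 0.0, 5.8]
grip_width: 0.0279
```

>>> {"api": "jog_arm", "payload": {
  "motion": [
    [0.2,[0,-0.008,0],[0,0,0]],
    [0.2,[0,-0.02,0],[0,0,0]],
    [0.2,[0,-0.03,0],[0,0,0]],
    [0.2,[0,-0.03,0],[0,0,0]],
    [0.2,[0,-0.03,0],[0,0,0]],
    [0.2,[0,-0.01,0],[0,0,0]],
    [0.2,[0,0,0],[0,0,0]],
    [0.2,[0,0,0],[0,0,0]]
  ]
}}

```text
clock: 13.52
tcp_pos: [0.6245, 0.3, 0.1523]
orientation: [-1.385, 0.881, -0.88]
contact_force: [0.3, -0.1, -0.5]
grip_width: 0.0276
```

```bash
cat > g3.py <<'E'
from m import *
import sys
t=np.radians(51.7); rel(*goal([.5112,.0007,float(sys.argv[1])],[np.cos(t),np.sin(t)]))
E
python3 g3.py .15; python3 - <<'E'
from m import *
S=r.grab_frame("scene");save(S,"s9.png",(330,60,450,150),6)
# foot height: lowest yellow px depth
P=cloud(S);h=cv2.cvtColor(S["image"],cv2.COLOR_RGB2HSV);m=(h[...,0]>15)&(h[...,0]<30)&(h[...,1]>190)&(h[...,2]>60)&(P[...,2]>.08)&(P[...,2]<.25)
q=P[m]; print(len(q),q.mean(0).round(4),q.min(0).round(4),q.max(0).round(4))
E
```

```text
t 13.5167 tcp [0.6245 0.3    0.1523] turn(deg,tool) [ 2.000e-02 -2.661e+01 -3.000e-02] shift AFTER turn (tool mm) [  96.6    2.3 -305.2] F [ 0.3 -0.1 -0.5] w 0.0276
160 [0.632  0.2922 0.1528] [0.6099 0.2817 0.1292] [0.667  0.3322 0.1927]
```

View pics/s9.png

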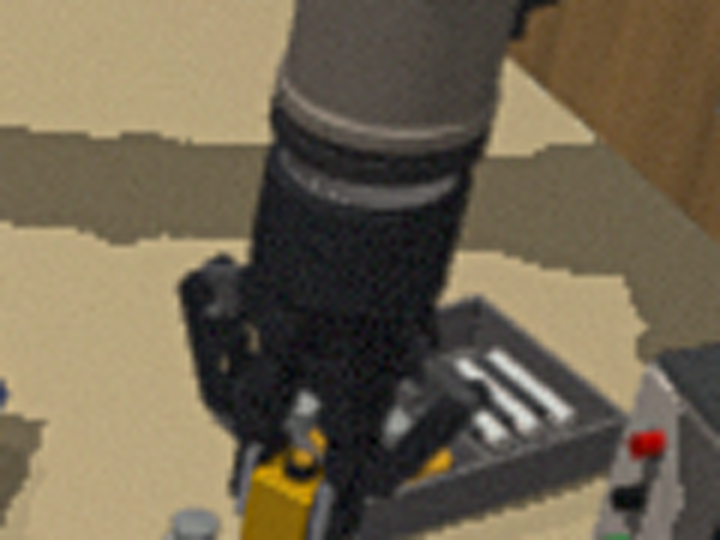

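The block is held upright, foot about 25 mm below the TCP. Turning and carrying it over the bar.

>>> {"api": "jog_arm", "payload": {
  "motion": [
    [0.2,[0,0,0],[0,-5.3,0]],
    [0.2,[0,0,0],[0,-5.3,0]],
    [0.2,[0,0,0],[0,-5.3,0]],
    [0.2,[0,0,0],[0,-5.3,0]],
    [0.2,[0,0,0],[0,-5.4,0]],
    [0.2,[0.004,0,-0.0125],[0,0,0]],
    [0.2,[0.0075,0,-0.024],[0,0,0]],
    [0.2,[0.0075,0,-0.024],[0,0,0]],
    [0.2,[0.0075,0,-0.024],[0,0,0]],
    [0.2,[0.0075,0,-0.024],[0,0,0]]
  ]
}}

```text
clock: 14.4
tcp_pos: [0.5824, 0.1924, 0.1502]
orientation: [-1.51, 0.526, -0.521]
contact_force: [0.4, -1.2, -0.7]
grip_width: 0.0275
```

>>> {"api": "jog_arm", "payload": {
  "motion": [
    [0.2,[0.0075,0,-0.024],[0,0,0]],
    [0.2,[0.0075,0,-0.024],[0,0,0]],
    [0.2,[0.0075,0,-0.024],[0,0,0]],
    [0.2,[0.0075,0,-0.024],[0,0,0]],
    [0.2,[0.0075,0,-0.024],[0,0,0]],
    [0.2,[0.0075,0,-0.024],[0,0,0]],
    [0.2,[0.0075,0,-0.024],[0,0,0]],
    [0.2,[0.005,0,-0.015],[0,0,0]],
    [0.2,[0,0,0],[0,0,0]],
    [0.2,[0,0,0],[0,0,0]]
  ]
}}

```text
clock: 15.23
tcp_pos: [0.5147, 0.0139, 0.1513]
orientation: [-1.508, 0.527, -0.523]
contact_force: [0.7, 0.3, -0.5]
grip_width: 0.0274
```

```bash
python3 g3.py .0865
```

```text
t 15.2333 tcp [0.5147 0.0139 0.1513] turn(deg,tool) [ 0.13 -0.13 -0.11] shift AFTER turn (tool mm) [  5.4  64.8 -12.5] F [ 0.7  0.3 -0.5] w 0.0274
```

>>> {"api": "jog_arm", "payload": {
  "motion": [
    [0.2,[0.0055,0,-0.0125],[0,0,0]],
    [0.2,[0,0.02,0],[0,0,0]],
    [0.2,[0,0.02,0],[0,0,0]],
    [0.2,[0,0.012,0],[0,0,0]],
    [0.2,[0,0,0],[0,0,0]],
    [0.2,[0,0,0],[0,0,0]],
    [0.2,[0,0,0],[0,0,0]]
  ]
}}

```text
clock: 15.82
tcp_pos: [0.5131, 0.0016, 0.1011]
orientation: [-1.507, 0.523, -0.523]
contact_force: [0.4, -1.0, -0.4]
grip_width: 0.0279
```

```bash
python3 g3.py .0865;  python3 - <<'E'
from m import *
S=r.grab_frame("scene");save(S,"s10.png",(190,120,290,195),6)
E
```

```text
t 15.8167 tcp [0.5131 0.0016 0.1011] turn(deg,tool) [-0.02  0.01  0.02] shift AFTER turn (tool mm) [-0.9 14.6 -1.9] F [ 0.4 -1.  -0.4] w 0.0279
```

View pics/s10.png

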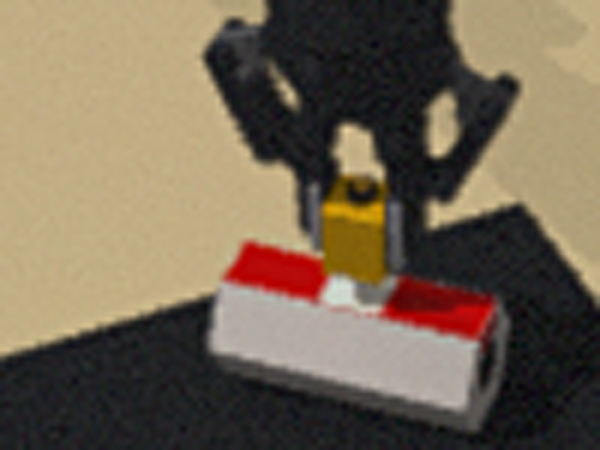

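The block hangs straight, square to the bar, about 15 mm over the white square. Correcting 1–2 mm and lowering gently.

>>> {"api": "jog_arm", "payload": {
  "motion": [
    [0.2,[-0.001,0.004,-0.002],[0,0,0]],
    [0.2,[0,0.004,0],[0,0,0]],
    [0.2,[0,0.003,0],[0,0,0]],
    [0.2,[0,0.002,0],[0,0,0]],
    [0.2,[0,0,0],[0,0,0]],
    [0.2,[0,0,0],[0,0,0]]
  ]
}}

```text
clock: 16.37
tcp_pos: [0.5105, 0.0004, 0.0876]
orientation: [-1.507, 0.524, -0.523]
contact_force: [-0.7, 0.4, 0.1]
grip_width: 0.0273
```

>>> {"api": "jog_arm", "payload": {
  "motion": [
    [0.2,[0,0.0015,0],[0,0,0]],
    [0.2,[0,0,0],[0,0,0]]
  ]
}}

```text
clock: 16.53
tcp_pos: [0.5106, 0.0004, 0.0861]
orientation: [-1.507, 0.524, -0.523]
contact_force: [0.6, 0.2, -0.6]
grip_width: 0.0278
```

>>> {"api": "jog_arm", "payload": {
  "motion": [
    [0.2,[0,0.001,0],[0,0,0]],
    [0.2,[0,0,0],[0,0,0]]
  ]
}}

```text
clock: 16.7
tcp_pos: [0.5106, 0.0004, 0.0851]
orientation: [-1.507, 0.524, -0.523]
contact_force: [-0.3, 0.1, -0.3]
grip_width: 0.0276
```

```bash
python3 g3.py .0835
```

```text
t 16.7 tcp [5.106e-01 4.000e-04 8.510e-02] turn(deg,tool) [ 0.   -0.02 -0.  ] shift AFTER turn (tool mm) [0.3 1.6 0.6] F [-0.3  0.1 -0.3] w 0.0276
```

>>> {"api": "jog_arm", "payload": {
  "motion": [
    [0.2,[0,0.001,0.0005],[0,0,0]],
    [0.2,[0,0,0],[0,0,0]]
  ]
}}

```text
clock: 16.87
tcp_pos: [0.5109, 0.0009, 0.0841]
orientation: [-1.507, 0.524, -0.523]
contact_force: [-0.1, -0.5, -1.9]
grip_width: 0.0273
```

>>> {"api": "jog_arm", "payload": {
  "motion": [
    [0.2,[0,0.001,0],[0,0,0]],
    [0.2,[0,0,0],[0,0,0]]
  ]
}}

```text
clock: 17.03
tcp_pos: [0.5111, 0.0008, 0.0834]
orientation: [-1.506, 0.523, -0.524]
contact_force: [-0.8, 0.2, 2.4]
grip_width: 0.0274
```

>>> {"api": "jog_arm", "payload": {
  "motion": [
    [0.2,[0,0.0005,0],[0,0,0]],
    [0.2,[0,0,0],[0,0,0]]
  ]
}}

```text
clock: 17.2
tcp_pos: [0.5111, 0.0008, 0.0834]
orientation: [-1.506, 0.524, -0.524]
contact_force: [-3.4, -0.3, 9.3]
grip_width: 0.0275
```

Firm contact at the expected height. Releasing.

>>> {"api": "jog_arm", "payload": {
  "motion": [
    [0.36,[0,-0.0003,0],[0,0,0]],
    [0.4,[0,0,0],[0,0,0]],
    [0.45,[0,0,0],[0,0,0]],
    [0.5,[0,0,0],[0,0,0]],
    [0.55,[0,0,0],[0,0,0]],
    [0.55,[0,0,0],[0,0,0]]
  ]
}}

```text
clock: 17.7
tcp_pos: [0.5109, 0.0008, 0.0829]
orientation: [-1.507, 0.524, -0.523]
contact_force: [-0.5, -0.0, -0.1]
grip_width: 0.0468
```

```bash
python3 - <<'E'
from m import *
S=r.grab_frame("scene");save(S,"s11.png",(190,120,290,195),6)
E
```

```text
(no output)
```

View pics/s11.png

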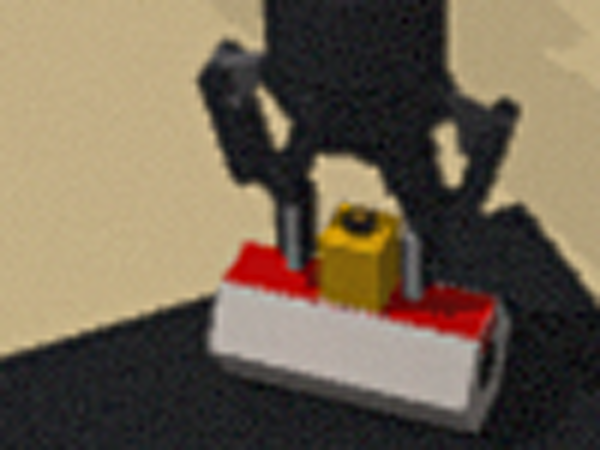

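The block stands upright on the square and the fingers are clear on both sides. Retreating straight up, then aside for a top check.

>>> {"api": "jog_arm", "payload": {
  "motion": [
    [0.55,[0,-0.01,0],[0,0,0]],
    [0.55,[0,-0.02,0],[0,0,0]],
    [0.55,[0,-0.03,0],[0,0,0]],
    [0.55,[0,-0.03,0],[0,0,0]],
    [0.55,[0,-0.03,0],[0,0,0]],
    [0.55,[0,-0.02,0.02],[0,0,0]],
    [0.55,[0,0,0.03],[0,0,0]],
    [0.55,[0,0,0.03],[0,0,0]],
    [0.55,[0,0,0.03],[0,0,0]],
    [0.55,[0,0,0.03],[0,0,0]]
  ]
}}

```text
clock: 18.58
tcp_pos: [0.5984, 0.1118, 0.2241]
orientation: [-1.506, 0.523, -0.524]
contact_force: [1.1, -0.2, 0.2]
grip_width: 0.0469
```

>>> {"api": "jog_arm", "payload": {
  "motion": [
    [0.55,[0,0,0.03],[0,0,0]],
    [0.55,[0,0,0.03],[0,0,0]],
    [0.55,[0,0,0.03],[0,0,0]],
    [0.55,[0,0,0.02],[0,0,0]],
    [0.55,[0,0,0],[0,0,0]],
    [0.55,[0,0,0],[0,0,0]],
    [0.55,[0,0,0],[0,0,0]]
  ]
}}

```text
clock: 19.17
tcp_pos: [0.6656, 0.1956, 0.2233]
orientation: [-1.508, 0.524, -0.524]
contact_force: [-0.2, -2.0, -0.0]
grip_width: 0.0471
```

```bash
python3 - <<'E'
from m import *
import pickle
T=r.grab_frame("top");save(T,"t12.png",s=1.5);S=r.grab_frame("scene");save(S,"s12.png",(190,120,290,195),6)
P=cloud(T);z=P[...,2];m=np.zeros((384,512),bool);m[190:280,200:300]=1
t=m&(z>.088)&(z<.11); c=cv2.findNonZero(t.astype(np.uint8)); print("top face",wrect(T,c,.094),"medz",np.median(z[t]),t.sum())
s=m&(z>.0975)&(z<.11);print("socket",P[s].mean(0))
T0=pickle.load(open("top0.pkl","rb"));d=cv2.absdiff(T["image"],T0["image"]).max(2)
for n,b in dict(blue=(375,220,405,245),weight=(90,225,120,250),jar=(395,165,435,200),driver=(190,112,285,132),wood=(350,125,405,175),beaker=(108,125,152,162)).items(): print(n,np.percentile(d[b[1]:b[3],b[0]:b[2]],95))
E
```

```text
top face (511.8048400878906, 1.793569564819336, 28.06594467163086, 27.737451553344727, 141.82310485839844) medz 0.09491177213449142 169
socket [0.51186906 0.0024287  0.10137094]
blue 8.0
weight 17.0
jar 8.0
driver 8.0
wood 8.0
beaker 83.64999999999986
```

View pics/t12.png

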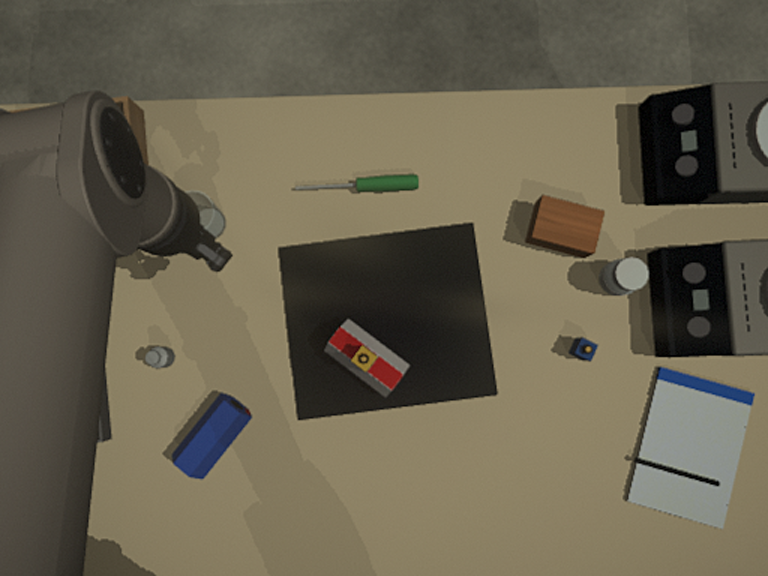

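View pics/s12.png

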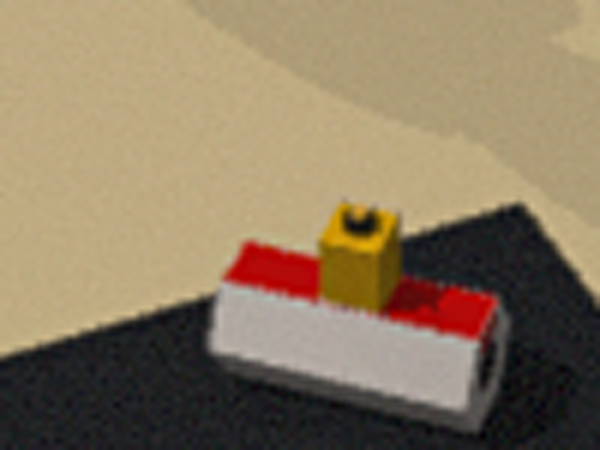

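The block stands upright at top-view pixel (364,358), square to the bar and 1–2 mm from the mark. The beaker image differs only because the arm covers it, at a safe height.

```bash
python3 -c "
from bench import r
print(r.hand_in())"
```

```text
the job is handed in; nothing more can be done
None
```

I rolled the bar two flats on the mat until its red face was on top. I then set the yellow sensor upright on the white square, let go and handed in at about 19 s of the 64 s allowed.

- **Rolling:** I used two push-and-lift strokes with the open fingers. Readings at the stops stayed at about 6 N or less, and the bar's yaw stayed at 51.7°.
- **Red face:** The final views show it on top, and the bar is well inside the mat.
- **Placing:** The block touched down at the expected height (58 mm bar top). The last reading before release was 9 N.
- **Sensor position:** The last top view puts its centre at (0.512, 0.002) against a mark measured at (0.511, 0.001), so it is 1–2 mm off. Its turn matches the bar to about 0.1°, and its top face is at 95 mm (94 expected).
- **Other objects:** The blue sensor, jar, screwdriver and wooden block show no change from the first picture.
    - **Beaker:** I could not fully confirm it, because the arm partly covers it in the last view. The arm stands well above it and never touched it.
    - **Weight:** It looks in place. It showed a small brightness change, which I put down to the arm's shadow.
- **Slip on the way:** In my first move I wrote one shift in mm instead of m. It was capped at one step in the intended direction, in free air, and did no harm.

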